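# Lay out the toy prototypes for a client across the bench

### The job

Four freshly oiled wooden toy vehicles have dried on the white tiles of the dark drying rack: stand all four on the pale display rack, one in the middle of each bay, upright and in line with the rack. Put them in the reverse order, so that the client across the bench reads the row as you see it now: the leftmost on the drying rack goes to the rightmost bay, and so on. Do not tip any over, and leave the mug, tape and glue where they are.

Things in the scene. Friction and masses are not known exactly. Their poses are not given: they have to be found in the camera images.
- bus_mid (a point): Loose wooden toy bus: the tallest, a plain box with four dark windows a side; 77 mm long along its y (nose at +y), 43 mm wide along its x, 70 mm high, 0.10 to 0.17 kg, plain beech, wheels glued. The point is the centre of the model, 34.8 mm above its underside; z is up. Best gripped half-way up, across its width. At the start it points roughly along its rack (within 10 degrees).
- tanker_mid (a point): Loose wooden toy tank lorry: a lying round barrel behind a small square cab; 74 mm long along its y (nose at +y), 43 mm wide along its x, 60 mm high, 0.10 to 0.17 kg, plain beech, wheels glued. The point is the centre of the model, 30.0 mm above its underside; z is up. Best gripped half-way up, across its width. At the start it points roughly along its rack (within 10 degrees).
- pickup_mid (a point): Loose wooden toy pickup: a tall narrow cab at the nose and a low open-topped load bed (sides 40 mm high) behind; 72 mm long along its y (nose at +y), 43 mm wide along its x, 62 mm high, 0.10 to 0.17 kg, plain beech, wheels glued. The point is the centre of the model, 31.2 mm above its underside; z is up. Best gripped half-way up, across its width. At the start it points roughly along its rack (within 10 degrees).
- car_mid (a point): Loose wooden toy car: the shortest and lowest, a flat body (35 mm high) with a rounded hump of a cabin in the middle; 65 mm long along its y (nose at +y), 43 mm wide along its x, 55 mm high, 0.10 to 0.17 kg, plain beech, wheels glued. The point is the centre of the model, 27.6 mm above its underside; z is up. Best gripped half-way up, across its width. At the start it points roughly along its rack (within 10 degrees).
- tile_bus: The white drying tile on which the bus stands at the start: 66 (x) x 90 (y) x 6 mm, fixed on the drying rack. Origin at the centre of its underside, so its top is 6 mm above. The four tiles are alike and lie in one row along the drying rack, 98 mm apart.
- tile_tanker: The white drying tile on which the tanker stands at the start: 66 (x) x 90 (y) x 6 mm, fixed on the drying rack. Origin at the centre of its underside, so its top is 6 mm above. The four tiles are alike and lie in one row along the drying rack, 98 mm apart.
- tile_pickup: The white drying tile on which the pickup stands at the start: 66 (x) x 90 (y) x 6 mm, fixed on the drying rack. Origin at the centre of its underside, so its top is 6 mm above. The four tiles are alike and lie in one row along the drying rack, 98 mm apart.
- tile_car: The white drying tile on which the car stands at the start: 66 (x) x 90 (y) x 6 mm, fixed on the drying rack. Origin at the centre of its underside, so its top is 6 mm above. The four tiles are alike and lie in one row along the drying rack, 98 mm apart.
- drying_rack: Fixed dark wooden board, 80 (x) x 416 (y) x 12 mm, carrying the four white tiles in a row along its y. Origin at the centre of its underside; its x axis points away from the robot (within 5 degrees), its +y end is the robot's left end. Flat apart from the tiles; no raised edge. It may be nearer to or farther from the robot than the display rack.
- display_rack: Fixed pale plywood board, 80 (x) x 404 (y) x 12 mm, empty at the start, with four bays in a row along its y, bay centres at y = +147, +49, -49 and -147 mm and x = 0. Bays are parted by aluminium strips 4 mm thick that stand 7 mm above the board, leaving 94 mm clear in each; a bay's floor is 12 mm above the table (grey felt inlay). Origin at the centre of its underside; x points away from the robot (within 5 degrees), +y end is the robot's left end.
- mug: Bystander: white mug, 76 mm across, 90 mm high, origin at the centre of its underside.
- tape: Bystander: roll of paper tape lying flat, 90 mm across, 24 mm high, origin at the centre of its underside.
- glue: Bystander: white glue bottle, 54 mm across, 150 mm high, origin at the centre of its underside.
There are look-alikes about, which are no part of the job. What is shaped like the part that bears car_mid but blue or pink is not meant.

How it is judged:
By the outcome, as a careful person would: the job done as asked, in the order asked, and still so for the second after the job is handed in, with the robot touching nothing.
It also fails if it takes over 90 s, if anything falls off the work surface, if the arm or the gripper's body presses on something with over 40 N, if the wrist force passes 120 N, or if a joint passes its speed limit or range.

### The arm

A 7-joint arm with a two-finger parallel gripper is mounted at the origin on the work surface. World frame = base frame: x ahead of the robot, y to its left, z up, the work surface at z = 0. Lengths are in m, angles in rad, forces in N, time in s.
With the tool pointing down it reaches from about 0.425 to 0.875 m from the base axis. Payload 4.7 kg.
Tool frame: the origin (TCP) lies at the very end of the fingers, on their centre line; the grasp point (between the pads) lies 19 mm behind it; z points along the fingers, y is the line along which they close (so a half turn about z gives the same grasp; the last joint's range is limited). The gripper opens to 87 mm and grips with 3 to 60 N. Pads are 19 mm wide; open, the fingers measure 117 mm over their backs; the gripper's body (75 mm by 190 mm) begins 51 mm behind the grasp point.
Start: joints at [1.361, 0.321, -0.07, 1.45, 0.023, 1.371, -0.057], TCP at [0.144, -0.634, 0.223] pointing down, gripper open.
Joint ranges: [-2.86, 2.86], [-0.3, 2.09], [-1.38, 1.24], [0.06, 2.45], [-1.56, 4.7], [0.09, 2.05], [-2.69, 2.69]. Speed limits (rad/s): [2.57, 2.57, 3.14, 3.14, 3.14, 3.14, 3.14].

### API

Orientations are given as a rotation vector (axis times angle).
In Python, from bench import ctrl gives the robot as it stands.
- The arm moves only by the shell command python3 -m jog 'ROWS' [FORCE]. ROWS is JSON, a list that holds one entry, the list of rows, each a list of 7 numbers: the shift along the tool's x, y, z in mm, then the turn, a rotation vector about the tool's x, y, z in degrees, then the finger opening in mm, from 0 to 87. A call has 1 to 10 rows; each row is the pose to reach, as a shift and turn from the pose commanded when the call began, along the tool's axes at that moment; what a row does not reach only later rows make up. A row lasts 1/10 s, in which the tool goes at most 50 mm and 8.59 degrees, less where a joint would pass 70% of its speed; a pose out of reach is approached as far as the arm can. A call with a gripper value outside its range is refused whole. The fingers move at their own pace and stop on an object; FORCE is the grip in N (left out, the last holds). Time passes only in rows, so rows that repeat a pose let the fingers close. It gives the time, the measured TCP pose, the force, the opening and the grip force at its end, in the units of the state.
- ctrl.get_state(): the state, without advancing time (a new reading comes with each control period).
- ctrl.get_image(name): name is "side" or "top" or "wrist"; returns a dict with "image" (480x640x3 uint8, red, green, blue), "depth" (480x640 float32, m along the optical axis (not along the pixel's ray), 0 where there is no reading), "fov_y" (degrees; the focal length in pixels is half the picture's height over the tangent of half this angle, whatever the lens; pixels are square), "cx", "cy" (the principal point, pixels), "k1" (the pictures are not rectified: a ray, as slopes to the right and down, at radius r is drawn at 1 + k1 r^2 times it, then the intrinsics apply), "rvec" (rotation vector, rad) and "tvec" (3), from world to camera coordinates, as OpenCV has them. Camera axes: x right, y down, z forward; pixel columns grow to the right and rows downward; lengths in m; the calibration is good to about 2 mm. A picture is of the moment at which its call begins.
- ctrl.close_job(): hands the job in; it is judged then, once.
The state is a dict: "time": time; "joint_positions": joint angles; "qd": joint speeds; "joint_torque": joint torques, N m; "position": TCP position; "tool_rot": TCP orientation; "ft_force": force on the tool from outside, world axes, zero at the start; "torque": the same for the moment, N m; "grip_width": opening from 0.0 (shut) to 1.0 (fully open); "grip_force": force on a finger pad.
Only numpy, scipy, OpenCV 4.12 (cv2) and the standard library are available. Lean on these libraries where they do the work, as an engineer would, in place of code of your own. Each camera call takes 0.05 s, during which the arm holds its last target. There are 200 camera calls.

## Working session

There is one attempt and no reset: what is moved stays moved. The work goes in short steps, Python scripts to look and compute and a shell command to move; the robot and the scene stay as the last step left them, time stands still between calls to the robot, and variables do not carry over. Pictures are saved under pics/ and viewed, at most 14 in all, crops included, and the job is handed in when it is done.

```bash
ls; mkdir -p pics
cat > h.py <<'E'
import numpy as np, cv2
from bench import ctrl
def grab(n):
    d=ctrl.get_image(n); np.savez('/tmp/%s.npz'%n,**d); return d
def load(n): 
    z=np.load('/tmp/%s.npz'%n); return {k:z[k] for k in z.files}
def K(d):
    f=240/np.tan(np.radians(float(d['fov_y']))/2)
    return np.array([[f,0,float(d['cx'])],[0,f,float(d['cy'])],[0,0,1]]), np.array([float(d['k1']),0,0,0,0])
def rays(d,uv):
    k,c=K(d); p=cv2.undistortPoints(np.array(uv,float).reshape(-1,1,2),k,c).reshape(-1,2)
    R=cv2.Rodrigues(d['rvec'])[0]; return np.c_[p,np.ones(len(p))]@R, -R.T@d['tvec'].ravel()
def at_z(d,uv,z):
    r,o=rays(d,uv); return o+r*((z-o[2])/r[:,2])[:,None]
def cloud(d):
    v,u=np.mgrid[0:480,0:640]; r,o=rays(d,np.c_[u.ravel(),v.ravel()])
    return (o+r*d['depth'].reshape(-1,1)).reshape(480,640,3)
def proj(d,P):
    k,c=K(d); return cv2.projectPoints(np.array(P,float).reshape(-1,1,3),d['rvec'],d['tvec'],k,c)[0].reshape(-1,2)
def save(d,f): cv2.imwrite('pics/'+f,d['image'][:,:,::-1])
E
python3 - <<'E'
from h import *
for n in ['top','side','wrist']:
    d=grab(n); save(d,n+'0.png'); R=cv2.Rodrigues(d['rvec'])[0]; print(n,d['fov_y'],d['k1'],-R.T@d['tvec'].ravel(),R[2])
print(ctrl.get_state())
E
```

```text
pics
top 57.91326799891054 0.0030506684754515847 [ 0.43854966 -0.00777826  0.97951192] [ 0.14083438  0.00728475 -0.99000637]
side 45.989816298940795 -0.17493916705828444 [ 0.19453451 -1.08945216  0.76256575] [ 0.27104711  0.80036022 -0.53474946]
wrist 62.909453659910966 -0.07398695599206943 [ 0.21604241 -0.61706886  0.38244356] [-0.26603352 -0.05826046 -0.96220158]
{'time': 0.15, 'joint_positions': array([ 1.36110271,  0.32163934, -0.0701048 ,  1.45140382,  0.02262432,
        1.37081454, -0.05692026]), 'qd': array([-4.51091935e-04,  9.62367995e-04, -1.27372774e-03, -2.91050560e-03,
        8.39254801e-04, -4.06185793e-05,  1.09999747e-03]), 'joint_torque': array([-1.25323837e-03, -4.91797435e+01, -4.05550981e-01, -3.12877393e+01,
       -6.41918276e-02,  4.04342625e-02,  1.07254166e-04]), 'position': array([ 0.14411756, -0.63338273,  0.22171708]), 'tool_rot': array([-3.12049602e+00, -3.50682741e-01,  4.22967530e-04]), 'ft_force': array([ 0.32172088,  0.2528553 , -0.02984162]), 'torque': array([ 0.02153055, -0.00599009,  0.02910542]), 'grip_force': 0.0, 'grip_width': 1.0047073089276044}
```

View pics/top0.png

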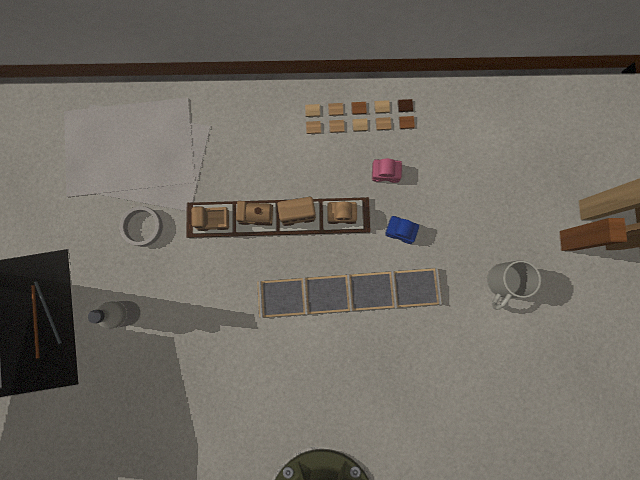

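View pics/side0.png

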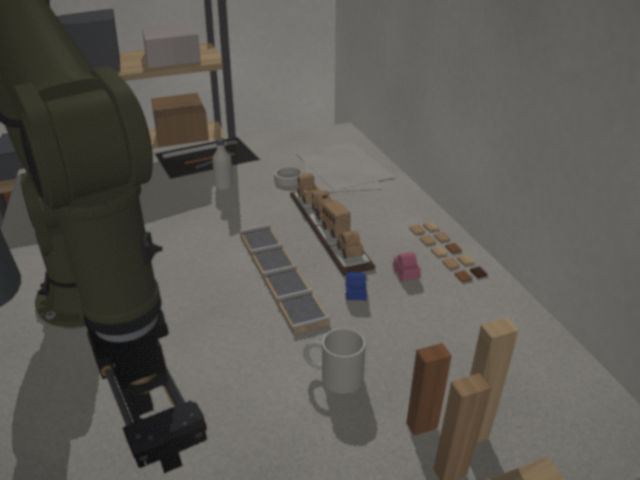

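The top view shows, left to right, the pickup (210,217), tanker (255,212), bus (297,210) and car (342,211) on the far, dark rack. The empty display rack is nearer, with bays at about (283,297), (327,294), (373,290) and (417,288). In the side view the blue and pink decoys stand beyond the right end of the drying rack, at (356,286) and (407,266). The mug is at (343,360), and the glue and tape are at the left.

Run:
```python
from h import *
d=load('top'); C=cloud(d); hsv=cv2.cvtColor(d['image'],cv2.COLOR_RGB2HSV)
print('table z',np.median(C[330:420,300:400,2]), 'bays', [np.median(C[v-5:v+6,u-5:u+6,2]).round(4) for u,v in [(283,297),(327,294),(373,290),(417,288)]])
def mar(P):
    (c,s,a)=cv2.minAreaRect((P[:,:2]*1000).astype(np.float32)); 
    if s[0]>s[1]: a-=90; s=s[::-1]
    return np.round(c,1),np.round(s,1),round(a,1)   # a: dir of short side vs +x
# vehicles
v,u=np.mgrid[0:480,0:640]
box=(u>185)&(u<372)&(v>190)&(v<240)
m=(box&(C[...,2]>0.034)).astype(np.uint8); n,l,st,ce=cv2.connectedComponentsWithStats(m)
for i in range(1,n):
    if st[i,4]>100:
        P=C[l==i]; print('veh',ce[i].round(),mar(P),'ztop',np.percentile(P[:,2],98).round(4))
# racks by height band
for nm,b in [('dry',box),('disp',(u>252)&(u<448)&(v>262)&(v<322))]:
    m=b&(C[...,2]>0.007)&(C[...,2]<(0.03)); P=C[m]; print(nm,mar(P),m.sum(),np.percentile(P[:,2],[5,50,95]))
ds=load('side'); S=cloud(ds)
for nm,(u0,v0,u1,v1) in dict(disp=(240,222,330,335),dry=(288,170,375,275)).items():
    P=S[v0:v1,u0:u1].reshape(-1,3); P=P[(P[:,2]>.008)&(P[:,2]<.03)&(P[:,0]>.3)&(P[:,0]<.85)]; print(nm,'side',P.shape,P.min(0),P.max(0))
a=cv2.resize(d['image'][185:325,180:450],None,fx=2.95,fy=2.95,interpolation=cv2.INTER_CUBIC); cv2.imwrite('pics/c0.png',a[:,:,::-1])
```

```text
table z 3.9779116356941646e-05 bays [np.float64(0.0124), np.float64(0.0123), np.float64(0.0126), np.float64(0.0126)]
veh [296. 210.] (array([536.2,  32.8]), array([ 77.1, 205.4]), -81.3) ztop 0.0901
veh [254. 213.] (array([554.5,  67.4]), array([ 77.5, 265.4]), -40.8) ztop 0.0781
veh [342. 212.] (array([536.7, -47.5]), array([ 65. , 201.6]), 85.9) ztop 0.0742
veh [209. 218.] (array([545.7, 121.2]), array([ 69.6, 328. ]), -27.7) ztop 0.0818
dry (array([611.2,  91.1]), array([ 80.6, 416.5]), 0.9) 3265 [0.00900083 0.01460046 0.0202134 ]
disp (array([439.8, -67.2]), array([ 80.1, 404.5]), 3.5) 6641 [0.0094522  0.01243448 0.01709522]
disp side (4170, 3) [ 0.38608646 -0.27332249  0.00809675] [0.59895052 0.13463275 0.02943608]
dry side (1691, 3) [ 0.45354915 -0.1206414   0.00805434] [0.81249371 0.44431417 0.02994101]
```

View pics/c0.png

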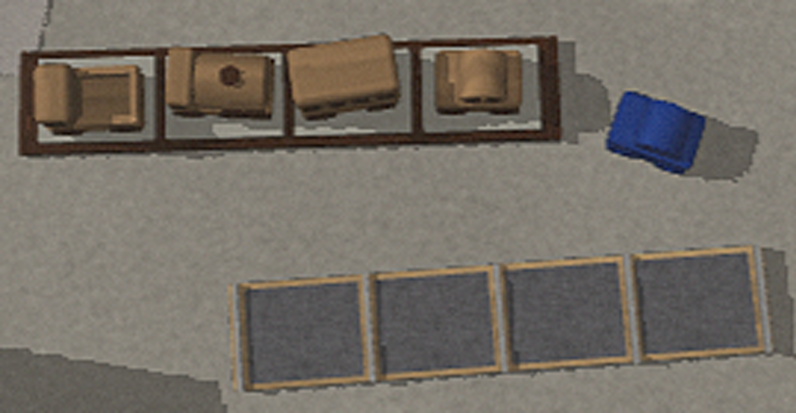

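The crop confirms the order pickup, tanker, bus, car and that both racks are unobstructed. The rack fits match the stated sizes. I'll refit the vehicles with the zero-depth pixels removed.

```bash
cat >> h.py <<'E'
def mar(P):
    (c,s,a)=cv2.minAreaRect((P[:,:2]*1000).astype(np.float32))
    if s[0]>s[1]: a-=90; s=s[::-1]
    return np.round(c,1),np.round(s,1),round(a,1)
def tool():
    s=ctrl.get_state(); return np.array(s['position'])*1000,cv2.Rodrigues(np.array(s['tool_rot']))[0],s
def togo(xyz,a):
    """shift in tool axes (mm) and turn (rotvec deg) to a tool-down pose with closing line at angle a (deg) from world x"""
    p,R,s=tool(); print('t',round(s['time'],2),'p',p.round(1),'q7',s['joint_positions'][6].round(2),'F',np.round(s['ft_force'],1),'grip',s['grip_width'],s['grip_force'])
    for b in (a,a+180):
        y=np.array([np.cos(np.radians(b)),np.sin(np.radians(b)),0]); z=np.array([0,0,-1.]); T=np.c_[np.cross(y,z),y,z]
        print('shift',(R.T@(np.array(xyz)-p)).round(1),'turn',np.degrees(cv2.Rodrigues(R.T@T)[0].ravel()).round(1))
E
cat > veh.py <<'E'
from h import *
d=grab('top'); C=cloud(d); v,u=np.mgrid[0:480,0:640]
box=(C[...,0]>.35)&(C[...,0]<.75)&(C[...,1]>-.3)&(C[...,1]<.4)&(d['depth']>0)
h=cv2.cvtColor(d['image'],cv2.COLOR_RGB2HSV); 
for z0 in (0.034,0.045,.055):
  m=(box&(C[...,2]>z0)&(C[...,2]<.1)&(h[...,0]<30)&(h[...,1]>50)).astype(np.uint8); n,l,st,ce=cv2.connectedComponentsWithStats(m)
  for i in range(1,n):
    if st[i,4]>60: P=C[l==i]; print(z0,ce[i].round(),*mar(P),'ztop',np.percentile(P[:,2],98).round(4))
E
python3 veh.py; python3 -c "
from h import *; togo([615,-50,250],3)"
```

```text
0.034 [296. 210.] [615.6  44.9] [44.8 77. ] 8.7 ztop 0.0902
0.034 [254. 213.] [613.6 137.3] [43.2 73.8] -3.6 ztop 0.0781
0.034 [342. 212.] [614.  -53.3] [42.7 63.6] -0.6 ztop 0.0745
0.034 [209. 218.] [603.7 232.6] [45.7 70.8] 1.2 ztop 0.0814
0.045 [296. 210.] [615.9  45. ] [44.2 77. ] 8.7 ztop 0.0902
0.045 [253. 212.] [614.1 137.8] [42.5 72.8] -3.3 ztop 0.0782
0.045 [342. 211.] [614.2 -53.3] [42.3 63.5] -0.7 ztop 0.0746
0.045 [206. 217.] [604.5 233. ] [44.3 70.8] 2.4 ztop 0.0817
0.055 [296. 209.] [615.9  45. ] [44.2 76.9] 8.7 ztop 0.0903
0.055 [253. 212.] [614.1 137.8] [42.5 72.8] -3.3 ztop 0.0783
0.055 [343. 210.] [614.2 -54.4] [37.1 40.4] -6.4 ztop 0.075
0.055 [204. 217.] [604.6 233.3] [44.3 70.4] 2.6 ztop 0.0818
t 0.2 p [ 144.1 -633.5  221.9] q7 -0.06 F [-0.  -1.1  0.5] grip 0.9989708832842741 0.0
shift [ 588.6 -464.5  -27.6] turn [ -0.1  -0.  -80.2]
shift [ 588.6 -464.5  -27.6] turn [-0.   0.1 99.8]
```

Vehicle poses (x, y, angle) in world mm and degrees:

| Vehicle | x | y | Angle |
|---|---|---|---|
| Car | 614 | −53 | −0.7 |
| Bus | 616 | 45 | 8.7 |
| Tanker | 614 | 137.5 | −3.4 |
| Pickup | 604.5 | 233 | 2.4 |

I'll go for the car first.

```bash
python3 -m jog '[[[40,-30,-10,0,0,-8,87],[80,-62,-30,0,0,-16,87],[120,-93,-30,0,0,-24,87],[160,-125,-30,0,0,-32,87],[200,-157,-30,0,0,-40,87],[240,-189,-30,0,0,-48,87],[280,-220,-30,0,0,-56,87],[320,-252,-30,0,0,-64,87],[360,-283,-30,0,0,-72,87],[400,-315,-30,0,0,-80,87]]]' 20; python3 -c "
from h import *; togo([585,-53,150],-0.7)"
```

```text
time: 1.2
position: [0.4567, -0.2468, 0.2527]
tool_rot: [2.159, 2.281, -0.001]
ft_force: [0.7, 0.3, -0.6]
grip_width: 1.004
grip_force: 0.0
t 1.2 p [ 456.7 -246.8  252.7] q7 0.48 F [ 0.7  0.3 -0.6] grip 1.0036127116286784 0.0
shift [186.6 138.7 102.6] turn [0.  0.  3.8]
shift [186.6 138.7 102.6] turn [-1.000e-01  0.000e+00 -1.762e+02]
```

```bash
python3 -m jog '[[[40,35,10,0,0,2,87],[75,67,30,0,0,3.8,87],[110,100,50,0,0,3.8,87],[145,130,70,0,0,3.8,87],[170,155,90,0,0,3.8,87],[185,168,102,0,0,3.8,87],[185,168,102,0,0,3.8,87],[185,168,102,0,0,3.8,87]]]'
python3 - <<'E'
from h import *
d=grab('wrist'); save(d,'w1.png'); C=cloud(d); dt=load('top')
m=(C[...,2]>.034)&(C[...,2]<.1)&(d['depth']>0)&(abs(C[...,0]-.614)<.045)&(abs(C[...,1]+.053)<.046)
P=C[m]; print(len(P),*mar(P),np.percentile(P[:,2],98))
togo([614.1,-53.3,27],-0.7)
E
```

```text
time: 2.0
position: [0.6142, -0.0556, 0.1501]
tool_rot: [-2.239, -2.203, 0.002]
ft_force: [-0.1, -0.2, 0.6]
grip_width: 0.999
grip_force: 0.0
5579 [613.8 -51. ] [43.2 64. ] -0.6 0.07213816527077312
t 2.05 p [614.3 -56.8 150.8] q7 -0.14 F [-0.1 -1.  -0.6] grip 0.9993354088493566 0.0
shift [  3.6  -0.3 123.8] turn [-0.   0.1 -0.3]
shift [  3.6  -0.3 123.8] turn [1.000e-01 0.000e+00 1.797e+02]
```

View pics/w1.png

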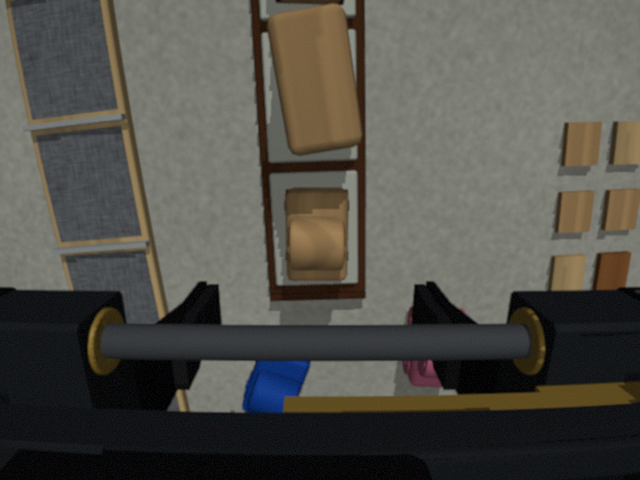

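The wrist view shows the car at (317,233) centred between the open fingers, and it agrees with the top view to about 2 mm. Next I descend, grip and lift.

```bash
python3 -m jog '[[[4.5,0,35,0,0,0,87],[4.5,0,70,0,0,0,87],[4.5,0,100,0,0,0,87],[4.5,0,118,0,0,0,87],[4.5,0,124,0,0,0,87],[4.5,0,124,0,0,0,87],[4.5,0,124,0,0,0,30],[4.5,0,124,0,0,0,30],[4.5,0,124,0,0,0,30],[4.5,0,124,0,0,0,30]]]' 20; python3 -m jog '[[[0,0,0,0,0,0,30],[0,0,0,0,0,0,30],[0,0,0,0,0,0,30],[0,0,-10,0,0,0,30],[0,0,-35,0,0,0,30],[0,0,-70,0,0,0,30],[0,0,-90,0,0,0,30],[0,0,-90,0,0,0,30]]]' 20; python3 -c "
from h import *; togo([430.8,79.5,60],3.5)"
```

```text
time: 3.05
position: [0.6151, -0.0509, 0.0273]
tool_rot: [2.239, 2.202, 0.001]
ft_force: [0.8, -0.0, 0.6]
grip_width: 0.721
grip_force: 0.0
time: 3.85
position: [0.6171, -0.0507, 0.1206]
tool_rot: [2.236, 2.199, 0.006]
ft_force: [2.0, 0.3, -1.3]
grip_width: 0.496
grip_force: 20.0
t 3.85 p [617.1 -50.7 120.6] q7 -0.17 F [ 2.   0.3 -1.3] grip 0.4957723263567794 19.995692193042487
shift [ 127.1 -188.9   59.3] turn [ 0.4  0.1 -4.5]
shift [ 127.1 -188.9   59.3] turn [ 1.000e-01 -6.000e-01  1.755e+02]
```

```bash
python3 -m jog '[[[20,-25,0,0,0,-2,30],[45,-60,0,0,0,-4,30],[70,-95,0,0,0,-4.5,30],[95,-130,0,0,0,-4.5,30],[115,-160,10,0,0,-4.5,30],[125,-182,30,0,0,-4.5,30],[127,-189,50,0,0,-4.5,30],[127,-189,59,0,0,-4.5,30],[127,-189,59,0,0,-4.5,30],[127,-189,59,0,0,-4.5,30]]]' 20; python3 -c "
from h import *; togo([430.8,80.5,21.5],3.5)"
```

```text
time: 4.85
position: [0.4287, 0.0792, 0.0579]
tool_rot: [-2.153, -2.288, -0.001]
ft_force: [0.7, -0.1, -1.7]
grip_width: 0.494
grip_force: 20.0
t 4.85 p [428.7  79.2  57.9] q7 -0.23 F [ 0.7 -0.1 -1.7] grip 0.49400578910251375 19.99560453929007
shift [ 1.1  2.1 36.4] turn [ 0. -0. -0.]
shift [ 1.1  2.1 36.4] turn [-1.0e-01 -0.0e+00  1.8e+02]
```

```bash
python3 -m jog '[[[1,2,15,0,0,0,30],[1,2,28,0,0,0,30],[1,2,34,0,0,0,30],[1,2,36,0,0,0,30],[1,2,36.5,0,0,0,30],[1,2,36.5,0,0,0,30],[1,2,36.5,0,0,0,50],[1,2,36.5,0,0,0,60],[1,2,36.5,0,0,0,80],[1,2,36.5,0,0,0,87]]]' 20; python3 -m jog '[[[0,0,0,0,0,0,87],[0,0,0,0,0,0,87],[0,0,0,0,0,0,87],[0,0,-20,0,0,0,87],[0,0,-60,0,0,0,87],[0,0,-100,0,0,0,87],[0,0,-130,0,0,0,87],[0,0,-130,0,0,0,87]]]' 20; python3 -c "
from h import *; togo([615.8,45,150],8.7)"
```

```text
time: 5.85
position: [0.43, 0.0804, 0.0212]
tool_rot: [2.152, 2.288, 0.0]
ft_force: [0.3, 0.8, -0.2]
grip_width: 0.761
grip_force: 0.0
time: 6.65
position: [0.4329, 0.0808, 0.1551]
tool_rot: [2.148, 2.283, 0.008]
ft_force: [0.2, 0.0, 0.1]
grip_width: 0.999
grip_force: 0.0
t 6.65 p [432.9  80.8 155.1] q7 -0.11 F [0.2 0.  0.1] grip 0.9987296784990993 0.0
shift [-46.9 180.3   6.7] turn [ 0.5  0.1 -5.2]
shift [-46.9 180.3   6.7] turn [  0.2  -0.7 174.8]
```

```bash
python3 -m jog '[[[-10,35,0,0,0,-2,87],[-20,75,0,0,0,-4,87],[-30,115,0,0,0,-5.2,87],[-40,150,0,0,0,-5.2,87],[-46,172,0,0,0,-5.2,87],[-47,182,3,0,0,-5.2,87],[-47,182,3,0,0,-5.2,87],[-47,182,3,0,0,-5.2,87]]]'
python3 - <<'E'
from h import *
d=grab('wrist'); C=cloud(d)
m=(C[...,2]>.04)&(C[...,2]<.1)&(d['depth']>0)&(abs(C[...,0]-.616)<.05)&(abs(C[...,1]-.045)<.047)
P=C[m]; print(len(P),*mar(P),np.percentile(P[:,2],98))
togo([615.8,45.5,34],8.7)
E
python3 veh.py | grep 0.034
```

```text
time: 7.45
position: [0.6128, 0.0457, 0.1473]
tool_rot: [-2.043, -2.384, 0.002]
ft_force: [-0.6, 0.3, -0.8]
grip_width: 1.003
grip_force: 0.0
8794 [614.5  47.7] [43.4 75.8] 8.5 0.08742709794579943
t 7.5 p [612.9  45.5 147.8] q7 -0.17 F [-0.2  0.6  0.5] grip 0.9995070039007593 0.0
shift [ -0.5   3.  113.8] turn [-0.1  0.   0.1]
shift [ -0.5   3.  113.8] turn [-0.000e+00 -1.000e-01 -1.799e+02]
0.034 [246. 213.] [614.8 148.9] [43.4 49.8] -2.3 ztop 0.0768
0.034 [209. 218.] [603.9 232.8] [45.5 70.7] 1.2 ztop 0.0818
0.034 [275. 298.] [429.8  89.5] [40.3 43.1] -89.2 ztop 0.0684
```

```bash
python3 -m jog '[[[1,2.5,35,0,0,0,87],[1,2.5,70,0,0,0,87],[1,2.5,95,0,0,0,87],[1,2.5,108,0,0,0,87],[1,2.5,113.5,0,0,0,87],[1,2.5,113.5,0,0,0,87],[1,2.5,113.5,0,0,0,30],[1,2.5,113.5,0,0,0,30],[1,2.5,113.5,0,0,0,30],[1,2.5,113.5,0,0,0,30]]]' 20; python3 -m jog '[[[0,0,0,0,0,0,30],[0,0,0,0,0,0,30],[0,0,0,0,0,0,30],[0,0,-10,0,0,0,30],[0,0,-35,0,0,0,30],[0,0,-70,0,0,0,30],[0,0,-90,0,0,0,30],[0,0,-90,0,0,0,30]]]' 20; python3 -c "
from h import *; togo([436.8,-18.3,65],3.5)"
```

```text
time: 8.55
position: [0.617, 0.046, 0.0351]
tool_rot: [2.046, 2.383, 0.001]
ft_force: [0.0, 0.4, 0.6]
grip_width: 0.72
grip_force: 0.0
time: 9.35
position: [0.619, 0.0467, 0.1285]
tool_rot: [2.043, 2.38, 0.007]
ft_force: [0.2, 1.1, -1.6]
grip_width: 0.493
grip_force: 20.0
t 9.35 p [619.   46.7 128.5] q7 -0.19 F [ 0.2  1.1 -1.6] grip 0.4930628766965708 19.999527451582253
shift [ -36.6 -190.4   62.3] turn [0.4 0.  5.2]
shift [ -36.6 -190.4   62.3] turn [-1.000e-01  6.000e-01 -1.748e+02]
```

```bash
python3 -m jog '[[[-5,-25,0,0,0,2,30],[-12,-60,0,0,0,4,30],[-20,-95,0,0,0,5.2,30],[-27,-130,0,0,0,5.2,30],[-33,-160,10,0,0,5.2,30],[-36,-182,30,0,0,5.2,30],[-36.5,-189,50,0,0,5.2,30],[-36.5,-189,62,0,0,5.2,30],[-36.5,-189,62,0,0,5.2,30],[-36.5,-189,62,0,0,5.2,30]]]' 20; python3 -c "
from h import *; togo([436.8,-18.3,29],3.5)"
```

```text
time: 10.35
position: [0.4361, -0.0181, 0.0627]
tool_rot: [-2.151, -2.289, -0.002]
ft_force: [-0.1, -0.0, -1.2]
grip_width: 0.498
grip_force: 20.0
t 10.35 p [436.1 -18.1  62.7] q7 0.01 F [-0.1 -0.  -1.2] grip 0.4978161471968714 19.99953244929202
shift [-0.3  0.6 33.7] turn [ 0.  -0.1  0.1]
shift [-0.3  0.6 33.7] turn [ 1.000e-01  0.000e+00 -1.799e+02]
```

```bash
python3 -m jog '[[[0,0.5,15,0,0,0,30],[0,0.5,26,0,0,0,30],[0,0.5,31,0,0,0,30],[0,0.5,33,0,0,0,30],[0,0.5,34,0,0,0,30],[0,0.5,34,0,0,0,30],[0,0.5,34,0,0,0,50],[0,0.5,34,0,0,0,60],[0,0.5,34,0,0,0,80],[0,0.5,34,0,0,0,87]]]' 20; python3 -m jog '[[[0,0,0,0,0,0,87],[0,0,0,0,0,0,87],[0,0,0,0,0,0,87],[0,0,-20,0,0,0,87],[0,0,-60,0,0,0,87],[0,0,-100,0,0,0,87],[0,0,-125,0,0,0,87],[0,0,-125,0,0,0,87]]]' 20; python3 -c "
from h import *; togo([614,137.5,150],-3.4)"
```

```text
time: 11.35
position: [0.4361, -0.0187, 0.0287]
tool_rot: [2.152, 2.288, 0.0]
ft_force: [0.3, -0.6, 0.3]
grip_width: 0.76
grip_force: 0.0
time: 12.15
position: [0.4386, -0.0189, 0.1572]
tool_rot: [2.148, 2.283, 0.005]
ft_force: [-0.2, -0.3, -0.2]
grip_width: 0.993
grip_force: 0.0
t 12.15 p [438.6 -18.9 157.2] q7 0.11 F [-0.2 -0.3 -0.2] grip 0.9929878882303954 0.0
shift [145.4 184.6   8. ] turn [0.4 0.1 6.9]
shift [145.4 184.6   8. ] turn [  -0.2    0.6 -173.1]
```

```bash
python3 -m jog '[[[25,30,0,0,0,2,87],[55,65,0,0,0,4,87],[85,100,0,0,0,6.9,87],[115,137,0,0,0,6.9,87],[135,168,3,0,0,6.9,87],[145.5,186,5,0,0,6.9,87],[145.5,186,5,0,0,6.9,87],[145.5,186,5,0,0,6.9,87]]]'
python3 - <<'E'
from h import *
d=grab('wrist'); C=cloud(d)
m=(C[...,2]>.034)&(C[...,2]<.1)&(d['depth']>0)&(abs(C[...,0]-.614)<.05)&(abs(C[...,1]-.1375)<.047)
P=C[m]; print(len(P),*mar(P),np.percentile(P[:,2],98))
togo([614,138.5,29],-3.4)
E
```

```text
time: 12.95
position: [0.6115, 0.1381, 0.147]
tool_rot: [-2.283, -2.155, 0.003]
ft_force: [-0.2, -1.1, 0.1]
grip_width: 1.003
grip_force: 0.0
7206 [613.2 140.5] [43.3 73.1] -3.4 0.07693659256236647
t 13.0 p [611.5 137.4 147.6] q7 -0.58 F [-0.2 -0.1 -0.4] grip 1.0014255668612222 0.0
shift [  1.4   2.7 118.6] turn [-0.1  0.1  0. ]
shift [  1.4   2.7 118.6] turn [-1.0e-01 -2.0e-01 -1.8e+02]
```

```bash
python3 -m jog '[[[2,2.5,35,0,0,0,87],[2,2.5,70,0,0,0,87],[2,2.5,98,0,0,0,87],[2,2.5,113,0,0,0,87],[2,2.5,118.5,0,0,0,87],[2,2.5,118.5,0,0,0,87],[2,2.5,118.5,0,0,0,30],[2,2.5,118.5,0,0,0,30],[2,2.5,118.5,0,0,0,30],[2,2.5,118.5,0,0,0,30]]]' 20; python3 -m jog '[[[0,0,0,0,0,0,30],[0,0,0,0,0,0,30],[0,0,0,0,0,0,30],[0,0,-10,0,0,0,30],[0,0,-35,0,0,0,30],[0,0,-70,0,0,0,30],[0,0,-100,0,0,0,30],[0,0,-100,0,0,0,30]]]' 20; python3 -c "
from h import *; togo([442.8,-116.1,125],3.5)"
```

```text
time: 14.0
position: [0.6156, 0.14, 0.0307]
tool_rot: [2.285, 2.155, 0.001]
ft_force: [0.3, -0.1, 0.3]
grip_width: 0.723
grip_force: 0.0
time: 14.8
position: [0.618, 0.1413, 0.1355]
tool_rot: [2.282, 2.152, 0.011]
ft_force: [1.3, -0.3, -1.5]
grip_width: 0.488
grip_force: 20.0
t 14.8 p [618.  141.3 135.5] q7 -0.59 F [ 1.3 -0.3 -1.5] grip 0.4884504167689058 19.99614179134369
shift [-267.3 -159.9    8.6] turn [ 0.5 -0.1 -6.9]
shift [-267.3 -159.9    8.6] turn [-1.000e-01 -7.000e-01  1.731e+02]
```

```bash
python3 -m jog '[[[-25,-15,0,0,0,-2,30],[-60,-36,0,0,0,-4,30],[-95,-57,0,0,0,-6.9,30],[-130,-78,0,0,0,-6.9,30],[-165,-99,0,0,0,-6.9,30],[-200,-120,0,0,0,-6.9,30],[-235,-140,0,0,0,-6.9,30],[-258,-154,0,0,0,-6.9,30],[-267,-159,20,0,0,-6.9,30],[-267,-159,40,0,0,-6.9,30]]]' 20; python3 -m jog '[[[0,0,20,0,0,0,30],[0,0,25,0,0,0,30],[0,0,25,0,0,0,30]]]' 20; python3 -c "
from h import *; togo([442.8,-116.1,24],3.5)"
```

```text
time: 15.8
position: [0.4394, -0.12, 0.0895]
tool_rot: [2.156, 2.283, -0.003]
ft_force: [0.1, 0.1, -0.8]
grip_width: 0.494
grip_force: 20.0
time: 16.1
position: [0.4398, -0.1168, 0.0643]
tool_rot: [-2.15, -2.288, 0.001]
ft_force: [0.2, 0.8, -1.3]
grip_width: 0.491
grip_force: 20.0
t 16.1 p [ 439.8 -116.8   64.3] q7 0.18 F [ 0.2  0.8 -1.3] grip 0.49063405391383447 19.996162354946136
shift [ 0.4  3.1 40.3] turn [-0.1 -0.1  0.1]
shift [ 0.4  3.1 40.3] turn [ 1.000e-01 -2.000e-01 -1.799e+02]
```

```bash
python3 -m jog '[[[0,3,20,0,0,0,30],[0,3,32,0,0,0,30],[0,3,37,0,0,0,30],[0,3,39.5,0,0,0,30],[0,3,40.5,0,0,0,30],[0,3,40.5,0,0,0,30],[0,3,40.5,0,0,0,50],[0,3,40.5,0,0,0,60],[0,3,40.5,0,0,0,80],[0,3,40.5,0,0,0,87]]]' 20; python3 -m jog '[[[0,0,0,0,0,0,87],[0,0,0,0,0,0,87],[0,0,0,0,0,0,87],[0,0,-20,0,0,0,87],[0,0,-60,0,0,0,87],[0,0,-100,0,0,0,87],[0,0,-130,0,0,0,87],[0,0,-130,0,0,0,87]]]' 20; python3 -c "
from h import *; togo([604.3,233,160],2.4)"
```

```text
time: 17.1
position: [0.4439, -0.1173, 0.0248]
tool_rot: [2.152, 2.288, -0.0]
ft_force: [-0.6, 0.3, 0.0]
grip_width: 0.762
grip_force: 0.0
time: 17.9
position: [0.4467, -0.118, 0.1587]
tool_rot: [2.147, 2.282, 0.002]
ft_force: [-0.2, -0.1, -0.1]
grip_width: 1.0
grip_force: 0.0
t 17.9 p [ 446.7 -118.   158.7] q7 0.29 F [-0.2 -0.1 -0.1] grip 0.9996803511248723 0.0
shift [340.7 178.8  -1.8] turn [0.4 0.3 1.1]
shift [340.7 178.8  -1.8] turn [  -0.4    0.6 -178.9]
```

```bash
python3 -m jog '[[[30,16,0,0,0,0,87],[70,37,0,0,0,1,87],[110,58,0,0,0,1,87],[150,79,0,0,0,1,87],[190,100,0,0,0,1,87],[230,121,0,0,0,1,87],[270,142,0,0,0,1,87],[310,163,0,0,0,1,87],[335,176,0,0,0,1,87],[341,180,0,0,0,1,87]]]'; python3 -m jog '[[[0,0,0,0,0,0,87],[0,0,0,0,0,0,87]]]'
python3 - <<'E'
from h import *
d=grab('wrist'); C=cloud(d); save(d,'w4.png')
for z0 in (.034,.045):
  m=(C[...,2]>z0)&(C[...,2]<.1)&(d['depth']>0)&(abs(C[...,0]-.604)<.05)&(abs(C[...,1]-.233)<.047)
  P=C[m]; print(len(P),*mar(P),np.percentile(P[:,2],98))
togo([604.3,234,30],2.4)
E
```

```text
time: 18.9
position: [0.6013, 0.2391, 0.153]
tool_rot: [-2.163, -2.273, -0.001]
ft_force: [-0.6, -0.3, 0.4]
grip_width: 1.0
grip_force: 0.0
time: 19.1
position: [0.6022, 0.2327, 0.1537]
tool_rot: [2.173, 2.269, -0.003]
ft_force: [0.3, -0.5, -0.1]
grip_width: 0.996
grip_force: 0.0
6727 [602.8 235.9] [43.6 72.7] 2.5 0.0799726104887474
4659 [602.8 234.7] [43.4 70.3] 2.4 0.08007668231844858
t 19.15 p [602.4 232.2 154. ] q7 -0.67 F [ 1.2 -0.2  0.4] grip 0.9975053571656728 0.0
shift [  2.    2.1 124. ] turn [-0.   0.1  0. ]
shift [  2.    2.1 124. ] turn [-2.0e-01 -1.0e-01 -1.8e+02]
```

View pics/w4.png

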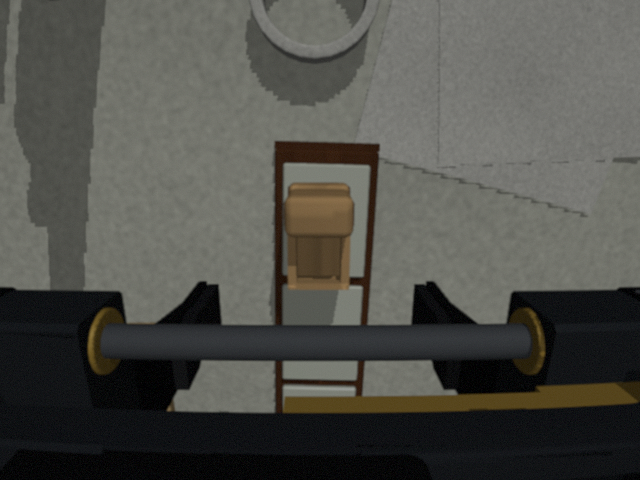

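The pickup at (320,237) is centred between the fingers, and the tape at (315,20) is well clear. Down to grip it.

```bash
python3 -m jog '[[[2,1.5,40,0,0,0,87],[2,1.5,75,0,0,0,87],[2,1.5,103,0,0,0,87],[2,1.5,118,0,0,0,87],[2,1.5,124,0,0,0,87],[2,1.5,124,0,0,0,87],[2,1.5,124,0,0,0,30],[2,1.5,124,0,0,0,30],[2,1.5,124,0,0,0,30],[2,1.5,124,0,0,0,30]]]' 20; python3 -m jog '[[[0,0,0,0,0,0,30],[0,0,0,0,0,0,30],[0,0,0,0,0,0,30],[0,0,-10,0,0,0,30],[0,0,-35,0,0,0,30],[0,0,-70,0,0,0,30],[0,0,-100,0,0,0,30],[0,0,-100,0,0,0,30]]]' 20; python3 -c "
from h import *; togo([448.8,-213.9,130],3.5)"
```

```text
time: 20.15
position: [0.6042, 0.2365, 0.0312]
tool_rot: [2.172, 2.269, 0.001]
ft_force: [0.2, 0.1, -0.1]
grip_width: 0.722
grip_force: 0.0
time: 20.95
position: [0.6062, 0.2383, 0.1361]
tool_rot: [2.17, 2.268, 0.012]
ft_force: [1.3, -0.1, 0.5]
grip_width: 0.493
grip_force: 20.0
t 20.95 p [606.2 238.3 136.1] q7 -0.69 F [ 1.3 -0.1  0.5] grip 0.4933730785661674 19.99565362057183
shift [-444.8 -177.2    3.4] turn [ 0.4 -0.2 -1. ]
shift [-444.8 -177.2    3.4] turn [ -0.2  -0.7 179. ]
```

```bash
python3 -m jog '[[[-25,-10,0,0,0,0,30],[-65,-26,0,0,0,-1,30],[-105,-42,0,0,0,-1,30],[-145,-58,0,0,0,-1,30],[-185,-74,0,0,0,-1,30],[-225,-90,0,0,0,-1,30],[-265,-106,0,0,0,-1,30],[-305,-121,0,0,0,-1,30],[-345,-137,0,0,0,-1,30],[-385,-153,0,0,0,-1,30]]]' 20; python3 -m jog '[[[-30,-13,0,0,0,0,30],[-50,-20,0,0,0,0,30],[-58,-23,20,0,0,0,30],[-59,-24,45,0,0,0,30],[-59,-24,60,0,0,0,30],[-59,-24,65,0,0,0,30],[-59,-24,65,0,0,0,30],[-59,-24,65,0,0,0,30]]]' 20; python3 -c "
from h import *; togo([448.8,-213.4,24.5],3.5)"
```

```text
time: 21.95
position: [0.4667, -0.1566, 0.1304]
tool_rot: [2.152, 2.289, -0.001]
ft_force: [0.2, 0.0, -1.5]
grip_width: 0.497
grip_force: 20.0
time: 22.75
position: [0.4484, -0.2151, 0.0663]
tool_rot: [2.15, 2.289, 0.001]
ft_force: [-0.5, 0.2, -1.6]
grip_width: 0.499
grip_force: 20.0
t 22.75 p [ 448.4 -215.1   66.3] q7 0.27 F [-0.5  0.2 -1.6] grip 0.4988622649228933 19.995486594561953
shift [ 1.7  0.4 41.8] turn [0.1 0.  0.1]
shift [ 1.7  0.4 41.8] turn [-1.000e-01  1.000e-01 -1.799e+02]
```

Lower and release the pickup, then retreat up and move to the right, clear of the top view.

```bash
python3 -m jog '[[[1.5,0.5,20,0,0,0,30],[1.5,0.5,33,0,0,0,30],[1.5,0.5,38.5,0,0,0,30],[1.5,0.5,41,0,0,0,30],[1.5,0.5,42,0,0,0,30],[1.5,0.5,42,0,0,0,30],[1.5,0.5,42,0,0,0,50],[1.5,0.5,42,0,0,0,60],[1.5,0.5,42,0,0,0,80],[1.5,0.5,42,0,0,0,87]]]' 20; python3 -m jog '[[[0,0,0,0,0,0,87],[0,0,0,0,0,0,87],[0,0,0,0,0,0,87],[0,0,-20,0,0,0,87],[0,0,-60,0,0,0,87],[0,0,-100,0,0,0,87],[0,0,-150,0,0,0,87],[0,0,-200,0,0,0,87],[0,0,-230,0,0,0,87],[0,0,-230,0,0,0,87]]]' 20; python3 -m jog '[[[-40,-20,0,0,0,8,87],[-80,-40,0,0,0,16,87],[-120,-60,0,0,0,24,87],[-160,-90,0,0,0,32,87],[-200,-120,0,0,0,40,87],[-240,-150,0,0,0,48,87],[-280,-180,0,0,0,56,87],[-320,-210,0,0,0,64,87],[-360,-230,0,0,0,70,87],[-400,-240,0,0,0,75,87]]]'; python3 veh.py | grep -v 0.055
python3 - <<'E'
from h import *
d=load('top'); save(d,'top9.png')
a=np.radians(3.5)
for y in (147,49,-49,-147): print('bay',439.8-np.sin(a)*y,-67.2+np.cos(a)*y)
E
```

```text
time: 23.75
position: [0.4482, -0.214, 0.0237]
tool_rot: [2.152, 2.288, 0.0]
ft_force: [0.1, -0.1, -0.1]
grip_width: 0.76
grip_force: 0.0
time: 24.75
position: [0.4506, -0.2148, 0.2582]
tool_rot: [2.146, 2.282, 0.0]
ft_force: [-0.1, 0.7, -0.1]
grip_width: 1.001
grip_force: 0.0
time: 25.75
position: [0.2295, -0.6298, 0.2519]
tool_rot: [-3.101, -0.494, 0.004]
ft_force: [0.7, -0.7, -0.3]
grip_width: 1.001
grip_force: 0.0
0.034 [419. 287.] [ 448.2 -215.5] [43.6 72.7] 2.8 ztop 0.0769
0.034 [374. 290.] [ 444.6 -118.8] [44.3 73. ] 3.5 ztop 0.0727
0.034 [327. 294.] [436.7 -19.4] [43.2 76.7] 3.6 ztop 0.0846
0.034 [282. 297.] [430.6  77.8] [43.2 64.5] 3.0 ztop 0.0682
0.045 [417. 288.] [ 448.3 -216.6] [42.9 70.5] 3.3 ztop 0.0774
0.045 [374. 290.] [ 444.7 -118.9] [43.8 73. ] 3.9 ztop 0.0727
0.045 [327. 294.] [436.7 -19.4] [43.2 76.7] 3.6 ztop 0.0846
0.045 [282. 297.] [430.9  77.6] [41.1 63.2] 4.4 ztop 0.0684
bay 430.82586468837604 79.52581536801442
bay 436.80862156279204 -18.29139487732852
bay 442.791378437208 -116.10860512267149
bay 448.774135311624 -213.9258153680144
```

View pics/top9.png

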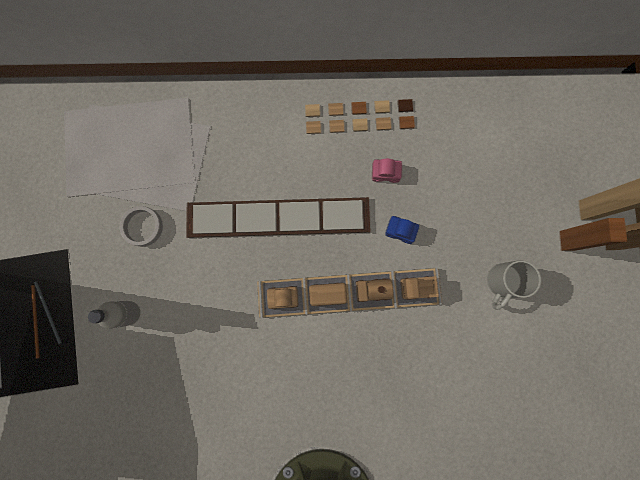

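The final top view shows the car (282,297), bus (327,294), tanker (374,290) and pickup (417,288) upright in the bays in reverse order. Each is within about 3 mm and 1 degree of its bay, and the mug, tape and glue have not moved.

```bash
python3 -c "
from bench import ctrl; print(ctrl.close_job())"
```

```text
the job is handed in; nothing more can be done
None
```

I handed the job in at about 26 s: from the left the display rack holds car, bus, tanker, pickup, all upright and within about 3 mm of their bay centres, with noses pointing the same way as before (I took "reverse" to mean order only) and mug, tape and glue untouched.

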